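# Swing down the specimen cabinet's hatch with the hooked rod

### The job

Take the hooked rod from its cradle, put its hook down through the pull-eye on the specimen cabinet's shut (or barely ajar) front hatch (feel for the eye along its rail), and swing the hatch down with the rod all the way to its stop, gently and under control, never letting it drop or straining the eye. Then unhook, lay the rod back in its cradle the way it was, hook end the same way, and let go. Touch the hatch only with the rod, and leave everything else where it is.

Things in the scene. Friction and masses are not known exactly. Their poses are not given: they have to be found in the camera images.
- cabinet: White specimen cabinet standing fixed on the bench, 160 deep x 260 wide x 298 tall, clear upper compartment. Origin: middle of the lower edge of its front, at bench level; its x axis points into the cabinet (away from whoever faces its front), y along the front to the left, z up. Position and yaw vary.
- hinge (a point): Middle of the hatch's hinge line, 165 above the cabinet's origin, on the front. The hinge line runs along the cabinet's y; the point's axes are the cabinet's.
- hatch (a joint): Angle of the bottom-hinged white hatch: 0 closed (upright), grows as its top comes out and down to the front, 1.22 rad fully down on its stop. Panel 236 wide x 125 high x 6 thick, 0.3 kg, damped. To about 0.3 rad it stays where left (about 1 N at the eye moves it); beyond, its weight takes over and unless held back it drops faster than is allowed.
- rail_mid (a point): Point on the hatch, moving and turning with it (axes as the cabinet's when closed), where the centre of the pull-eye's hole is IF the eye is at the middle of its rail: 31 in front of the panel's face, 124 above the hinge line. THE EYE ITSELF IS NOT MEASURED: find it by touch or sight. Clip and eye bend above 12 N between rod and hatch.
- rail_left (a point): Centre of the eye's hole if the eye is at its left stop: 55 from rail_mid along the hatch's +y. The eye sits anywhere between the left and right stops, on a clip that slides stiffly (about 5 N) on the aluminium rail. The space before the panel beside the eye is free: a finger drawn along there meets the ring's side.
- rail_right (a point): Centre of the eye's hole if the eye is at its right stop: 55 from rail_mid along the hatch's -y. The eye is a steel ring, hole 22 dia, wire 5 dia (32 across). Hatch closed, it lies nearly flat, sloping up by 25 degrees to the front: front edge 8 above its centre, back edge 8 below, sides level with it. A down-pointing finger drops in from above.
- rod: Hooked rod, 0.12 kg. Origin: centre of its black flat-sided handle, x axis along the rod to the hook, z up. Handle 16 wide (y) x 20 high (z), from x = -80 to +70; thin steel shank 8 dia on to x = 120, where it turns straight down as a flat-ended 10 dia finger, its end 40 below the rod's axis. Balanced within 20 of the origin: grip the handle across y at the origin.
- hook_tip (a point): End of the hook finger, at (120, 0, -40) in the rod's frame, which points down when the rod lies in its cradle.
- cradle: Grey fixed rod cradle, base 150 x 90 x 8, with two notched posts 105 apart (at x = -55 and +50). Origin under its middle, x along the rod. Position and yaw vary. Notches 22 wide, flared at the top to about 35, their floors 50 and their tops 76 above the bench, so handle fits with 3 each side.
- seat (a point): Where the rod's origin is when it lies in the cradle: 60 above the cradle's origin, same axes. The rod may lie up to 8 lengthwise from it at the start.
- dropper: Bystander: small amber glass dropper bottle with a white cap, 36 dia x 85 tall; origin under its middle (mm). Leave alone.
- dish: Bystander: glass dish, 90 dia x 16 tall; origin under its middle (mm). Leave alone.
- jar: Bystander: glass specimen jar with a black lid, 60 dia x 75 tall; origin under its middle (mm). Leave alone.
- slidebox: Bystander: flat grey slide box, 100 x 80 x 32; origin under its middle (mm). Leave alone.
- loupe: Bystander: short black loupe, 40 dia x 36 tall; origin under its middle (mm). Leave alone.
- marker: Bystander: white marker pen, 12 dia x 120 long, lying; origin under its middle (mm). Leave alone.
Mind the look-alikes: they are no part of the job. There is more than one size of the cradle; the one meant has the size given above. There is more than one size of the rod; the one meant has the size given above.

How it is judged:
On the way, in this order (a step that is already met when the one before it is completed fails the run):
1. the rod is lifted clear of its cradle with the hatch still shut (height (world z) of rod above 0.12 m and value of joint hatch below 0.15 rad), for 0.1 s.
2. the hook is in the eye and draws the hatch open (x of hook_tip in the frame of rail_mid between -0.045 and 0.018 m and z of hook_tip in the frame of rail_mid between -0.045 and -0.001 m and y of hook_tip in the frame of rail_mid between -0.07 and 0.07 m and value of joint hatch between 0.25 and 0.8 rad), for 0.2 s.
3. the hatch is led all the way down with the hook still in the eye (x of hook_tip in the frame of rail_mid between -0.045 and 0.018 m and z of hook_tip in the frame of rail_mid between -0.045 and -0.001 m and y of hook_tip in the frame of rail_mid between -0.07 and 0.07 m and value of joint hatch above 1.12 rad), for 0.1 s.
At the end, for the whole second after the job is handed in: The hatch is fully down (joint above 1.12 rad of 1.22) and still; the rod lies at rest in its cradle, its origin within 25 mm of the seat, along the cradle within 0.1 rad and upright within 0.15 rad (finger down), hook end towards the cradle's +x as at the start (value of joint hatch above 1.12 rad and velocity of joint hatch below 0.05 rad/s and distance between rod and seat below 0.025 m and angle between the x axis of rod and the x axis of cradle, either way round below 0.1 rad and angle between rod's own z axis and vertical below 0.15 rad and x of hook_tip in the frame of cradle above 0.05 m and linear speed of rod below 0.02 m/s); the robot touches nothing.
It fails at once if the hatch moves faster than 1.5 rad/s (dropped or slammed) (velocity of joint hatch above 1.5 rad/s or velocity of joint hatch below -1.5 rad/s).
It fails at once if more than 12 N between rod and hatch or eye (contact force between rod and hatch above 12 N).
It fails at once if the robot touches the hatch itself (contact force between any of the fingers, the arm and hatch above 0.5 N).
It fails at once if the rod or robot presses on the cabinet with more than 12 N (contact force between any of rod, the arm, the fingers and cabinet above 12 N).
It fails at once if a bystander is moved by more than 20 mm (distance of any of dropper, dish, jar, slidebox, loupe, marker from where it was at the start of the episode above 0.02 m).
It also fails if it takes over 67 s, if anything falls off the work surface, if the arm or the gripper's body presses on something with over 40 N, if the wrist force passes 120 N, or if a joint passes its speed limit or range.

### The arm

A 6-joint arm with a two-finger parallel gripper is mounted at the origin on the work surface. World frame = base frame: x ahead of the robot, y to its left, z up, the work surface at z = 0. Lengths are in m, angles in rad, forces in N, time in s.
With the tool pointing down it reaches from about 0.325 to 0.775 m from the base axis. Payload 5.5 kg.
Tool frame: the origin (TCP) lies midway between the tips of the shut fingers; the grasp point (between the pads) lies bot.tcp_to_grasp behind it (bot.tcp_to_grasp is the distance from the TCP to the grasp point, in m); z points along the fingers, y is the line along which they close (so a half turn about z gives the same grasp; the last joint's range is limited). The gripper opens to 85 mm and grips with 20 to 120 N. Pads are 22 mm wide; open, the fingers measure 114 mm over their backs; the gripper's body (76 mm by 85 mm) begins 54 mm behind the grasp point. The pads swing forward as they close: fully open they stand 13 mm farther back than shut.
Start: joints at [-0.057, 0.091, 1.231, -0, 1.82, -0.057], TCP at [0.6, -0, 0.231] pointing down, gripper open.
Joint ranges: [-2.87, 2.87], [-0.86, 2.18], [0.17, 2.46], [-1.51, 4.65], [0.06, 2.69], [-2.65, 2.65]. Speed limits (rad/s): [2.57, 2.57, 3.01, 3.14, 3.14, 3.14].

### API

Orientations are given as a unit quaternion [x, y, z, w].
In Python, from bench import bot gives the robot as it stands. The module is installed in compiled form; this text tells all that it offers.
- The arm moves only by the tool drive_tool, never from a script. Its argument "plan" is a list of rows, each a list of 5 numbers: the finger opening in cm, from 0 to 8.54, then the shift along the tool's x, y, z in cm, then the turn about the tool's z in rad. In form: [[claw, tx, ty, tz, roll], ...]. A call has 1 to 20 rows; each row is the pose to reach, as a shift and turn from the pose commanded when the call began, along the tool's axes at that moment; what a row does not reach only later rows make up. A row lasts 1/10 s, in which the tool goes at most 50 mm and 8.59 degrees, less where a joint would pass 70% of its speed; a pose out of reach is approached as far as the arm can. A call with a gripper value outside its range is refused whole. The fingers move at their own pace and stop on an object; the grip force is fixed at half the most. Time passes only in rows, so rows that repeat a pose let the fingers close. It gives the time, the measured TCP pose, the force, the opening and the grip force at its end, in the units of the state.
- bot.state(): the state, without advancing time (a new reading comes with each control period).
- bot.get_image(name): name is "scene" or "side" or "wrist"; returns a dict with "color" (384x512x3 uint8, red, green, blue), "camera_matrix" (3x3 intrinsics, pixels), "world_to_cam" (4x4, takes a point from world to camera coordinates). Camera axes: x right, y down, z forward; pixel columns grow to the right and rows downward; lengths in m; the calibration is good to about 2 mm. A picture is of the moment at which its call begins. There is no depth.
- bot.finish_job(): hands the job in; it is judged then, once.
The state is a dict: "time": time; "q": joint angles; "joint_vel": joint speeds; "effort": joint torques, N m; "tool_pos": TCP position; "ee_rot": TCP orientation; "ft_force": force on the tool from outside, world axes, zero at the start; "torque": the same for the moment, N m; "width": finger opening in m; "grip_force": force on a finger pad.
Only numpy, scipy, OpenCV 4.12 (cv2) and the standard library are available. Lean on these libraries where they do the work, as an engineer would, in place of code of your own. Each camera call takes 0.05 s, during which the arm holds its last target. There are 200 camera calls.

## Working session

There is one attempt and no reset: what is moved stays moved. The work goes in short steps, Python scripts to look and compute and a tool call to move; the robot and the scene stay as the last step left them, time stands still between calls to the robot, and variables do not carry over. Pictures are saved under pics/ and viewed, at most 10 in all, crops included, and the job is handed in when it is done.

Besides the shell and the picture viewer there is one more tool, called after "Request:" as name([rows], argument=value, ...), one row to a line, values as JSON. drive_tool: Moves the arm, as the interface text tells. Its arguments: {"type":"object","properties":{"plan":{"type":"array"}},"required":["plan"]}

```bash
mkdir -p pics; cat > h.py <<'E'
import numpy as np, cv2
from bench import bot
def grab(n,f=None):
    d=bot.get_image(n)
    if f: cv2.imwrite('pics/'+f,d['color'][:,:,::-1]); np.savez('pics/'+f[:-4]+'.npz',K=d['camera_matrix'],T=d['world_to_cam'],c=d['color'])
    return d
def load(f):
    z=np.load('pics/'+f+'.npz'); return dict(color=z['c'],camera_matrix=z['K'],world_to_cam=z['T'])
def ray(d,u,v):
    K,T=d['camera_matrix'],d['world_to_cam'];R=T[:3,:3];o=-R.T@T[:3,3]
    return o,R.T@np.linalg.inv(K)@np.array([u,v,1.])
def onz(d,u,v,z):
    o,r=ray(d,u,v);return o+r*(z-o[2])/r[2]
def tri(obs):
    A=np.zeros((3,3));b=np.zeros(3)
    for d,u,v in obs:
        o,r=ray(d,u,v);r=r/np.linalg.norm(r);P=np.eye(3)-np.outer(r,r);A+=P;b+=P@o
    return np.linalg.solve(A,b)
def proj(d,p):
    q=d['camera_matrix']@(d['world_to_cam']@np.append(p,1))[:3];return q[:2]/q[2]
E
python3 - <<'E'
from h import *
ims=[grab(n,n+'0.png') for n in('scene','side','wrist')]
for i in ims: print(i['camera_matrix'].round(1).tolist(),ray(i,256,192))
s=bot.state();print(s,bot.tcp_to_grasp)
cv2.imwrite('pics/all0.png',cv2.resize(np.vstack([np.hstack([ims[0]['color'],ims[1]['color']])]),(800,300))[:,:,::-1])
E
```

```text
[[423.0, 0.0, 246.8], [0.0, 423.0, 193.3], [0.0, 0.0, 1.0]] (array([ 1.51041831, -0.26137986,  1.18575186]), array([-0.70736735,  0.16764755, -0.68702699]))
[[381.9, 0.0, 249.9], [0.0, 381.9, 191.9], [0.0, 0.0, 1.0]] (array([ 0.35753879, -0.87551868,  0.79742639]), array([ 0.16020867,  0.7753558 , -0.61107508]))
[[287.9, 0.0, 252.8], [0.0, 287.9, 188.5], [0.0, 0.0, 1.0]] (array([0.60057536, 0.07738615, 0.37250833]), array([ 0.01105511, -0.31396681, -0.94951033]))
{'time': 0.15, 'q': array([-5.67259357e-02,  9.16902566e-02,  1.23167676e+00, -3.28592029e-05,
        1.81981140e+00, -5.67170091e-02]), 'joint_vel': array([ 0.00036134, -0.00295268, -0.00145016, -0.00125813,  0.00053197,
        0.00280285]), 'effort': array([ 1.18562282e-03, -4.59372532e+01, -4.18527281e+01, -2.23398712e-05,
        9.54780931e-03, -9.16542831e-06]), 'tool_pos': array([ 5.99762558e-01, -1.47224981e-05,  2.30369912e-01]), 'ee_rot': array([ 7.07112569e-01,  7.07100549e-01, -5.39847822e-04, -5.80929094e-04]), 'ft_force': array([-0.4039734 ,  0.08185942,  0.30795565]), 'torque': array([0.04433473, 0.02127484, 0.02945034]), 'grip_force': 0.0, 'width': 0.08553247335608462} 0.0187
```

View pics/scene0.png

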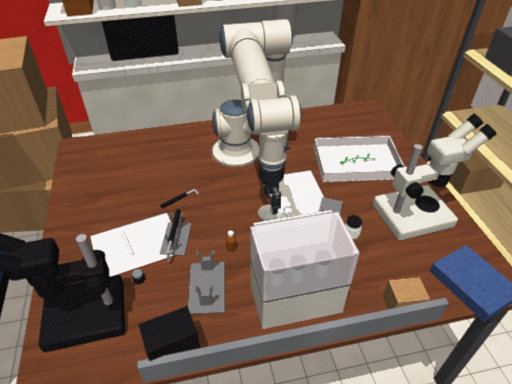

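View pics/side0.png

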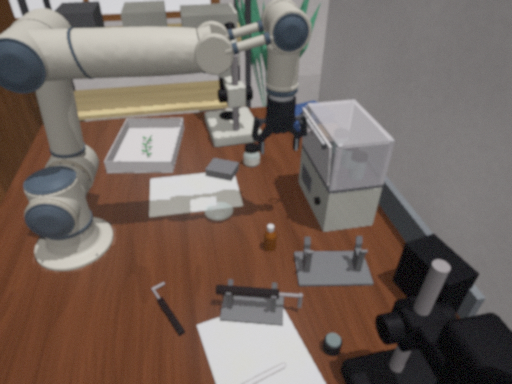

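Scene: the rod lies in its cradle at side (262,292), hook towards +x at (300,297). An empty look-alike cradle is at (332,265) and a small rod at (168,310). The cabinet front faces the robot, at side (315,160). I'll zoom in next.

```bash
python3 - <<'E'
from h import *
s=load('side0')['color'];c=load('scene0')['color'];w=load('wrist0')['color']
def cr(i,u,v,wd,ht,k): return cv2.resize(i[v:v+ht,u:u+wd],None,fx=k,fy=k,interpolation=cv2.INTER_CUBIC)
a=cr(s,205,270,100,60,4)    #400x240
b=cr(s,290,90,100,75,4)    #400x300
d=cr(c,140,195,100,60,4); e=cr(c,250,195,100,75,4)
cv2.imwrite('pics/crop1.png',np.vstack([np.hstack([a,d]),np.hstack([b,e])])[:,:,::-1])
E
```

```text
(no output)
```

View pics/crop1.png

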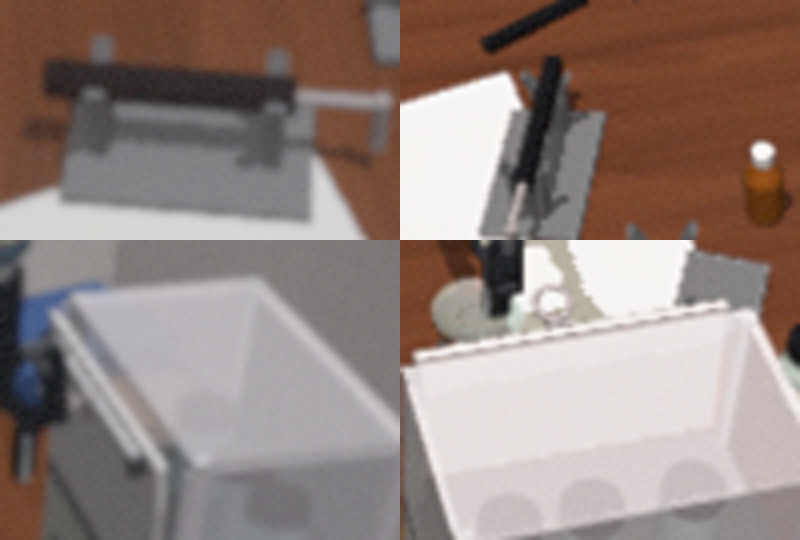

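View pics/wrist0.png

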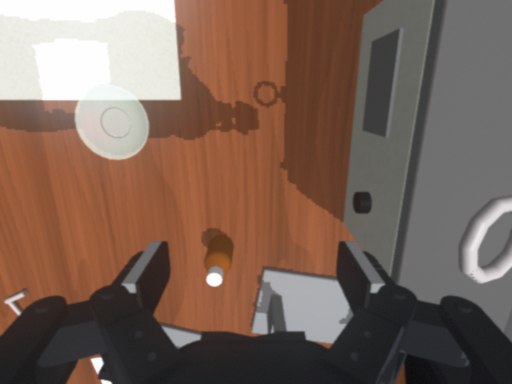

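The pull-eye shows as a ring in the scene view at about (288,211) and in the wrist view at about (497,240). The dish, dropper and jar are clear of the cabinet front. Next I'll measure.

```bash
python3 - <<'E'
from h import *
np.set_printoptions(precision=4,suppress=True)
S,C,W=load('side0'),load('scene0'),load('wrist0')
sc=lambda x,y:(250+x/4,195+(y-240)/4)
sd=lambda x,y:(290+x/4,90+(y-240)/4)
print('eye',tri([(C,*sc(553,303)),(W,497,240)]), onz(C,*sc(553,303),.289), onz(W,497,240,.289))
print('cab top front -y (scene,side)',onz(C,*sc(405,370),.298),'front +y',onz(C,*sc(750,312),.298))
print('rear -y',onz(C,*sc(455,540),.298),'tri')
print('front base line wrist',onz(W,365,15,0),onz(W,345,235,0))
print('side top rear +y',onz(S,*sd(258,280),.298),'front+y',onz(S,*sd(75,297),.298))
# rod: handle dark line in scene: crop (550,60)-(525,185); side (45,75)-(295,92)
ss=lambda x,y:(205+x/4,270+y/4); cc=lambda x,y:(140+(x-400)/4,195+y/4)
print('handle ends scene top z.07',onz(C,*cc(551,58),.07),onz(C,*cc(522,183),.07))
print('handle ends side z.06',onz(S,*ss(45,76),.06),onz(S,*ss(294,93),.06))
print('hook bend side',onz(S,*ss(388,100),.06),'tip',onz(S,*ss(380,150),.02))
print('base side corners z.008',[onz(S,*ss(*p),.008)[:2] for p in((62,200),(310,218),(318,110))])
print('base scene corners z.008',[onz(C,*cc(*p),.008)[:2] for p in((516,110),(606,112),(575,240))])
for p in((299,252),(365,252),(370,284),(297,284)):print(onz(S,*p,.008)[:2])
E
```

```text
eye [0.7224 0.1668 0.3339] [0.7507 0.318  0.289 ] [0.6793 0.0336 0.289 ]
cab top front -y (scene,side) [0.796  0.1825 0.298 ] front +y [0.7978 0.4462 0.298 ]
rear -y [0.939  0.1578 0.298 ] tri
front base line wrist [0.728  0.1668 0.    ] [ 0.7325 -0.1103  0.    ]
side top rear +y [0.881  0.1592 0.298 ] front+y [0.7323 0.1567 0.298 ]
handle ends scene top z.07 [ 0.3896 -0.2918  0.07  ] [ 0.5343 -0.3303  0.07  ]
handle ends side z.06 [ 0.3837 -0.2922  0.06  ] [ 0.5261 -0.3318  0.06  ]
hook bend side [ 0.5789 -0.3469  0.06  ] tip [ 0.5757 -0.3522  0.02  ]
base side corners z.008 [array([ 0.3849, -0.3427]), array([ 0.5256, -0.3815]), array([ 0.5495, -0.3088])]
base scene corners z.008 [array([ 0.3888, -0.3323]), array([ 0.41  , -0.2495]), array([ 0.5556, -0.294 ])]
[ 0.6288 -0.167 ]
[ 0.8108 -0.2016]
[ 0.7765 -0.3092]
[ 0.5919 -0.2741]
```

```bash
python3 - <<'E'
from h import *
np.set_printoptions(precision=4,suppress=True)
S,C,W=load('side0'),load('scene0'),load('wrist0')
sc=lambda x,y:(150+x/4,195+(y-240)/4)
sd=lambda x,y:(290+x/4,90+(y-240)/4)
print('eye',tri([(C,*sc(553,303)),(W,497,240)]), onz(C,*sc(553,303),.289), onz(W,497,240,.289))
print('cab top front -y',onz(C,*sc(405,370),.298),'front +y',onz(C,*sc(750,312),.298))
print('rear -y',onz(C,*sc(455,540),.298))
print('side top rear +y',onz(S,*sd(258,280),.298),'front+y',onz(S,*sd(75,297),.298))
print('hatch top -y',tri([(C,*sc(415,358)),(S,*sd(163,465))]),'hatch top +y',tri([(C,*sc(725,305)),(S,*sd(57,312))]))
q=bot.state()['q'];print(q)
E
```

```text
eye [0.6828 0.0324 0.2855] [0.6864 0.0319 0.289 ] [0.6793 0.0336 0.289 ]
cab top front -y [ 0.7348 -0.0905  0.298 ] front +y [0.7346 0.1654 0.298 ]
rear -y [ 0.8836 -0.091   0.298 ]
side top rear +y [0.881  0.1592 0.298 ] front+y [0.7323 0.1567 0.298 ]
hatch top -y [ 0.7175 -0.0792  0.2897] hatch top +y [0.7173 0.1535 0.2893]
[-0.0567  0.0917  1.2317 -0.      1.8198 -0.0567]
```

Request:
drive_tool([
  [8.5, -31.3, -13.7, 6, 1.836],
  [8.5, -31.3, -13.7, 6, 1.836],
  [8.5, -31.3, -13.7, 6, 1.836],
  [8.5, -31.3, -13.7, 6, 1.836],
  [8.5, -31.3, -13.7, 6, 1.836],
  [8.5, -31.3, -13.7, 6, 1.836],
  [8.5, -31.3, -13.7, 6, 1.836],
  [8.5, -31.3, -13.7, 6, 1.836],
  [8.5, -31.3, -13.7, 6, 1.836],
  [8.5, -31.3, -13.7, 6, 1.836],
  [8.5, -31.3, -13.7, 6, 1.836],
  [8.5, -31.3, -13.7, 6, 1.836],
  [8.5, -31.3, -13.7, 6, 1.836],
  [8.5, -31.3, -13.7, 6, 1.836],
  [8.5, -31.3, -13.7, 6, 1.836],
  [8.5, -31.3, -13.7, 6, 1.836],
])

```text
time: 1.75
tool_pos: [0.463, -0.3129, 0.1711]
ee_rot: [0.991, -0.132, -0.0, -0.0]
ft_force: [-0.6, 0.2, -0.8]
width: 0.0848
grip_force: 0.0
```

```bash
python3 - <<'E'
from h import *
np.set_printoptions(precision=4,suppress=True)
from scipy.spatial.transform import Rotation as R
d=grab('wrist','w1.png');s=bot.state()
print(s['tool_pos'],R.from_quat(s['ee_rot']).as_matrix(),s['ft_force'],s['q'])
C=grab('scene','s1.png')
def cr(i,u,v,w,h,k): return cv2.resize(i[v:v+h,u:u+w],None,fx=k,fy=k,interpolation=cv2.INTER_CUBIC)
e=cr(C['color'],250,190,102,75,5)
S=grab('side','d1.png');f=cr(S['color'],290,95,80,75,5)[:, :]
cv2.imwrite('pics/crop2.png',np.vstack([np.hstack([cv2.resize(d['color'],(400,300)),np.zeros((300,510-400+0,3),np.uint8)])[:, :400] if 0 else cv2.resize(d['color'],(300,225)),][0:1]) [:,:,::-1] if 0 else np.hstack([e[:,:400],f])[:,:,::-1])
E
```

```text
[ 0.463  -0.313   0.1712] [[ 0.9652 -0.2614 -0.0002]
 [-0.2614 -0.9652  0.0001]
 [-0.0002 -0.     -1.    ]] [ 0.035   0.2809 -0.337 ] [-0.6553 -0.0233  1.4538 -0.      1.7113  1.18  ]
```

View pics/w1.png

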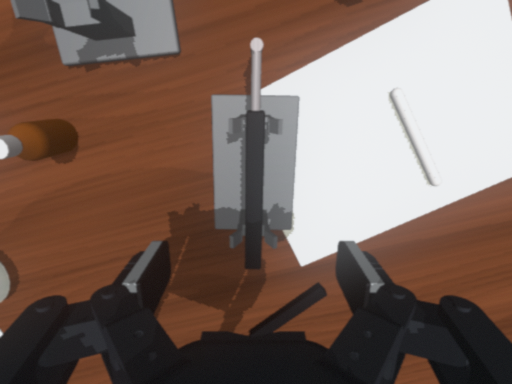

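View pics/crop2.png

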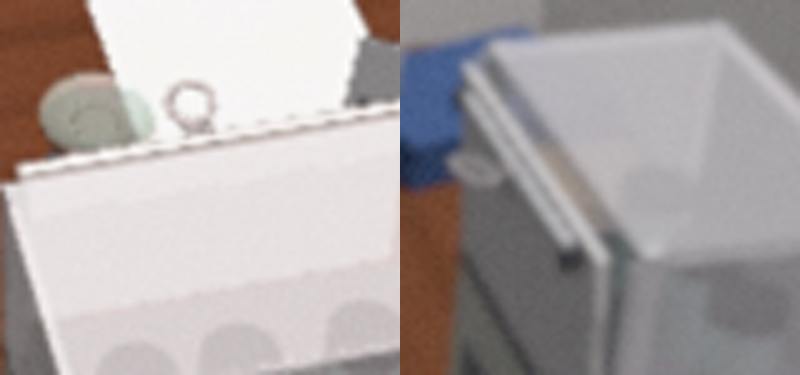

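Wrist: the rod handle runs (255,110)–(254,268) with the hook at (257,45). The crops show the ring at scene (288,210.8) and side (304.6,129). Now I'll triangulate the eye and refine the grasp.

```bash
python3 - <<'E'
from h import *
np.set_printoptions(precision=4,suppress=True)
W0,W,C,S=load('wrist0'),load('w1'),load('s1'),load('d1')
o=[(C,288,210.8),(S,304.6,129),(W0,497,240)]
for k in (o,o[:2],[o[0],o[2]],o[1:]): p=tri(k);print('eye',p)
a=onz(W,255.5,110,.07);b=onz(W,253.5,268,.07);h=onz(W,257,45,.064)
print(a,b,h,np.linalg.norm(a-b),'yaw',np.arctan2(*(a-b)[1::-1]),'org',b+(a-b)*80/150)
print('base',[onz(W,*p,.008)[:2] for p in((212,95),(299,96),(216,229),(293,229))])
# cabinet edges
f=lambda x,y:(250+x/5,190+y/5); g=lambda x,y:(290+(x-400)/5,95+y/5)
print('hatch top -y',tri([(C,*f(20,172)),(S,*g(605,262))]),onz(S,*g(725,28),.298),onz(S,*g(495,48),.298))
E
```

```text
eye [0.6825 0.0321 0.285 ]
eye [0.6822 0.0326 0.2843]
eye [0.6829 0.032  0.2854]
eye [0.6823 0.0317 0.2851]
[ 0.5283 -0.3327  0.07  ] [ 0.3857 -0.2928  0.07  ] [ 0.5754 -0.3465  0.064 ] 0.14815151778678373 yaw -0.27296682005549683 org [ 0.4618 -0.3141  0.07  ]
base [array([ 0.5513, -0.294 ]), array([ 0.5276, -0.3785]), array([ 0.4085, -0.2539]), array([ 0.3852, -0.3404])]
hatch top -y [ 0.7173 -0.0792  0.2878] [0.8808 0.1547 0.298 ] [0.7323 0.1541 0.298 ]
```

Request:
drive_tool([
  [6, -0.1, 0.14, 4, 0.008],
  [5, -0.1, 0.14, 8, 0.008],
  [5, -0.1, 0.14, 11, 0.008],
  [5, -0.1, 0.14, 13, 0.008],
  [5, -0.1, 0.14, 13, 0.008],
  [3, -0.1, 0.14, 13, 0.008],
  [1, -0.1, 0.14, 13, 0.008],
  [1, -0.1, 0.14, 13, 0.008],
  [1, -0.1, 0.14, 13, 0.008],
  [1, -0.1, 0.14, 13, 0.008],
  [1, -0.1, 0.14, 13, 0.008],
  [1, -0.1, 0.14, 13, 0.008],
])

```text
time: 3.1
tool_pos: [0.4627, -0.3149, 0.0437]
ee_rot: [0.991, -0.136, 0.002, 0.001]
ft_force: [0.6, 0.4, 6.0]
width: 0.0152
grip_force: 59.4
```

Request:
drive_tool([
  [0.8, 0, 0, -1, 0],
  [0.8, 0, 0, -3, 0],
  [0.8, 0, 0, -6, 0],
  [0.8, 0, 0, -10, 0],
  [0.8, 0, 0, -14, 0],
  [0.8, -0.5, -2, -18, 0],
  [0.8, -1, -5, -21, -0.03],
  [0.8, -1.5, -8, -24, -0.06],
  [0.8, -2, -11.5, -27, -0.1],
  [0.8, -2.5, -15, -29, -0.13],
  [0.8, -3, -18.5, -30, -0.16],
  [0.8, -3.6, -22, -30, -0.19],
  [0.8, -4.2, -25.5, -30, -0.22],
  [0.8, -4.8, -29, -30, -0.25],
  [0.8, -5.3, -32, -30, -0.265],
  [0.8, -5.65, -34, -30, -0.272],
  [0.8, -5.65, -34.3, -30, -0.272],
  [0.8, -5.65, -34.3, -30, -0.272],
  [0.8, -5.65, -34.3, -30, -0.272],
])

```text
time: 5.0
tool_pos: [0.4997, 0.0306, 0.3414]
ee_rot: [1.0, -0.001, -0.0, 0.0]
ft_force: [0.2, -1.3, -1.6]
width: 0.0152
grip_force: 58.7
```

```bash
python3 - <<'E'
from h import *
np.set_printoptions(precision=4,suppress=True)
d=grab('wrist','w2.png');C=grab('scene','s2.png');S=grab('side','d2.png');s=bot.state()
print(s['tool_pos'],s['ee_rot'],s['ft_force'],s['width'])
def cr(i,u,v,w,h,k): return cv2.resize(i[v:v+h,u:u+w],None,fx=k,fy=k,interpolation=cv2.INTER_CUBIC)
top=np.hstack([cr(d['color'],150,0,200,100,4)])
bot_=np.hstack([cr(C['color'],240,150,80,60,5),cr(S['color'],250,80,80,60,5)])
cv2.imwrite('pics/crop3.png',np.vstack([top[:300],bot_])[:,:,::-1])
print(proj(d,[.6825,.032,.285]))
E
```

```text
[0.4998 0.0305 0.3414] [ 1.     -0.0014 -0.      0.0001] [ 0.4501 -0.1107 -0.9119] 0.014624036081386287
[ 249.8621 -102.9676]
```

View pics/crop3.png

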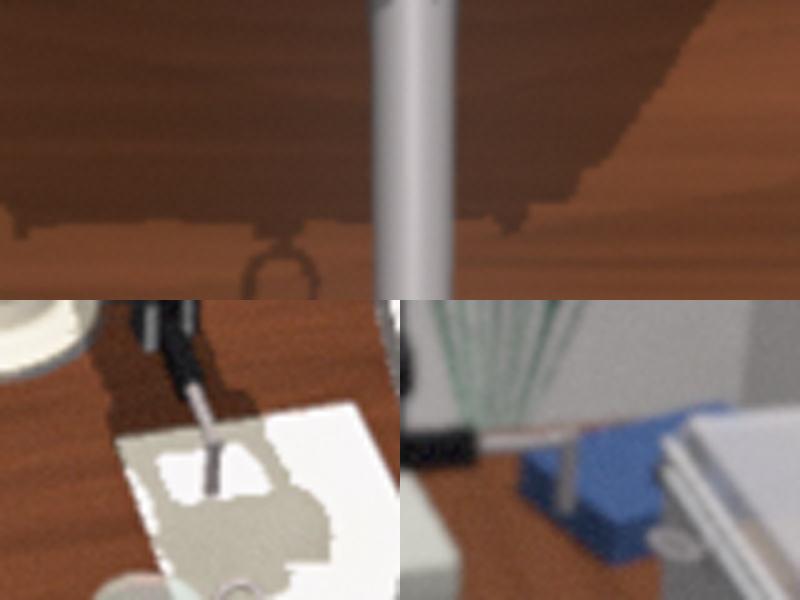

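The hook is visible at scene (282.2,188.4) and side (283.4,122.4), and the rod is straight in the grip. Next I'll triangulate the tip against the eye.

```bash
python3 - <<'E'
from h import *
np.set_printoptions(precision=4,suppress=True)
C,S,W=load('s2'),load('d2'),load('w2')
print('tip',tri([(C,282.2,188.2),(S,283.4,122)]),'top',tri([(C,282.6,178.5),(S,284,107.5)]))
print('eye',tri([(C,288,210.8),(S,305,128.8)]))
# shank line in wrist at tip-level: edges at v=0: crop 372..457 ; v=74:374..452
for v,a,b in((0,373,457),(74,374,452)):
  u=150+(a+b)/8;o=onz(W,u,v,.358);print(o)
E
```

```text
tip [0.6177 0.0305 0.3151] top [0.618  0.0302 0.3564]
eye [0.6831 0.0323 0.2851]
[0.6129 0.0301 0.358 ]
[0.5868 0.0303 0.358 ]
```

Request:
drive_tool([
  [0.8, 1.5, -0.1, 0, 0],
  [0.8, 3.5, -0.17, 0, 0],
  [0.8, 5.2, -0.17, 0, 0],
  [0.8, 6.2, -0.17, 0, 0],
  [0.8, 6.5, -0.17, 0, 0],
  [0.8, 6.5, -0.17, 0.8, 0],
  [0.8, 6.5, -0.17, 1.4, 0],
  [0.8, 6.5, -0.17, 1.8, 0],
  [0.8, 6.5, -0.17, 2.1, 0],
  [0.8, 6.5, -0.17, 2.4, 0],
  [0.8, 6.5, -0.17, 2.4, 0],
  [0.8, 6.5, -0.17, 2.4, 0],
])

```text
time: 6.35
tool_pos: [0.5647, 0.0331, 0.3174]
ee_rot: [1.0, -0.001, 0.0, -0.0]
ft_force: [0.2, -0.4, -1.0]
width: 0.015
grip_force: 58.7
```

```bash
python3 - <<'E'
from h import *
np.set_printoptions(precision=4,suppress=True)
d=grab('wrist','w3.png');C=grab('scene','s3.png');S=grab('side','d3.png');s=bot.state()
print(s['tool_pos'],s['ee_rot'],s['ft_force'],s['torque'])
def cr(i,u,v,w,h,k): return cv2.resize(i[v:v+h,u:u+w],None,fx=k,fy=k,interpolation=cv2.INTER_CUBIC)
bot_=np.hstack([cr(C['color'],265,180,40,45,10),cr(S['color'],285,95,40,45,10)])
top=cr(d['color'],150,0,200,37,4)
cv2.imwrite('pics/crop4.png',np.vstack([top,bot_])[:,:,::-1])
E
```

```text
[0.5649 0.0331 0.3176] [ 1.     -0.0006  0.0002  0.    ] [ 0.1429  0.3068 -1.6291] [ 0.0319  0.0408 -0.0149]
```

View pics/crop4.png

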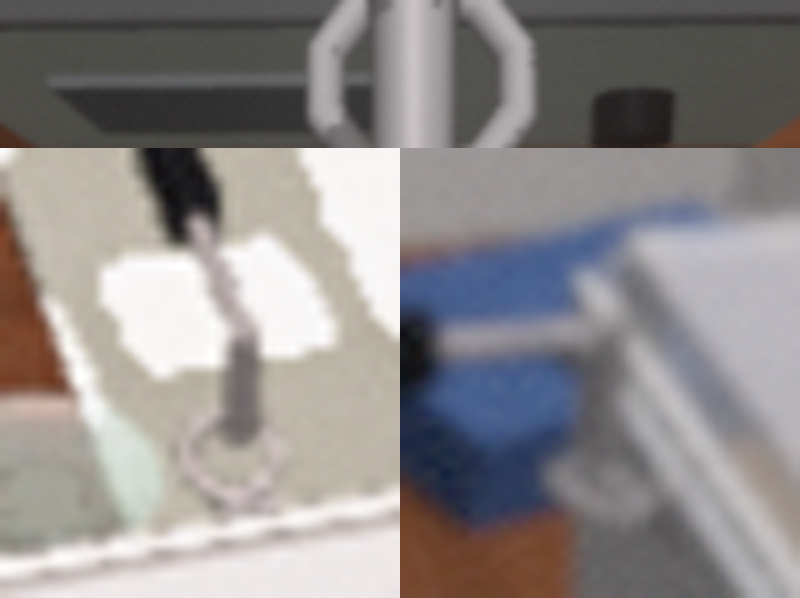

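Wrist: the ring straddles the shank with its centre about 1.7 mm to the right. The scene and side crops show the tip just above the ring's hole.

```bash
python3 - <<'E'
from h import *
np.set_printoptions(precision=4,suppress=True)
C,S,W=load('s3'),load('d3'),load('w3')
print('tip',onz(C,288.8,208.7,.2935),'eye',tri([(C,288.3,210.8),(S,305.5,128.9)]))
for z in(.285,):
  a=onz(W,150+312/4,23,z);b=onz(W,150+533/4,23,z);print('ring sides',a,b,(a+b)/2)
print('shank',onz(W,150+413/4,20,.334))
E
```

```text
tip [0.6828 0.0344 0.2935] eye [0.6841 0.0325 0.2852]
ring sides [0.681  0.0464 0.285 ] [0.681  0.0166 0.285 ] [0.681  0.0315 0.285 ]
shank [0.6713 0.0329 0.334 ]
```

Request:
drive_tool([
  [0.8, 0, 0.15, 0, 0],
  [0.8, 0, 0.15, 0.3, 0],
  [0.8, 0, 0.15, 0.6, 0],
  [0.8, 0, 0.15, 0.9, 0],
  [0.8, 0, 0.15, 1.2, 0],
  [0.8, 0, 0.15, 1.2, 0],
  [0.8, 0, 0.15, 1.2, 0],
])

```text
time: 7.2
tool_pos: [0.5648, 0.0316, 0.3051]
ee_rot: [1.0, -0.001, -0.0, 0.0]
ft_force: [-0.2, -1.0, -0.7]
width: 0.0151
grip_force: 58.7
```

Request:
drive_tool([
  [0.8, 0, 0, 0.3, 0],
  [0.8, 0, 0, 0.6, 0],
  [0.8, 0, 0, 0.9, 0],
  [0.8, 0, 0, 1.2, 0],
  [0.8, 0, 0, 1.5, 0],
  [0.8, 0, 0, 1.8, 0],
  [0.8, 0, 0, 1.8, 0],
  [0.8, 0, 0, 1.8, 0],
])

```text
time: 8.0
tool_pos: [0.5648, 0.0316, 0.2872]
ee_rot: [1.0, -0.001, -0.0, 0.0]
ft_force: [-0.4, -0.9, -1.1]
width: 0.0151
grip_force: 58.7
```

```bash
python3 - <<'E'
from h import *
np.set_printoptions(precision=4,suppress=True)
d=grab('wrist','w4.png');C=grab('scene','s4.png');S=grab('side','d4.png');s=bot.state()
print(s['tool_pos'],s['ft_force'],s['torque'])
def cr(i,u,v,w,h,k): return cv2.resize(i[v:v+h,u:u+w],None,fx=k,fy=k,interpolation=cv2.INTER_CUBIC)
bot_=np.hstack([cr(C['color'],265,180,40,45,10),cr(S['color'],285,95,40,45,10)])
top=cr(d['color'],150,0,200,37,4)
cv2.imwrite('pics/crop5.png',np.vstack([top,bot_])[:,:,::-1])
# plan path
cx,hx=.733,.730
for a in(.034,):
  for th in np.arange(0,1.3,.1):
    ex=-(a*np.cos(th)+.124*np.sin(th));ez=.124*np.cos(th)-a*np.sin(th)
    rx=-((a-.0122)*np.cos(th)+.1183*np.sin(th)); fx=-((a+.0122)*np.cos(th)+.1297*np.sin(th))
    print(round(th,2),np.array([ex,ez+.165,rx-.0075,fx+.0075])*1000)
E
```

```text
[0.5649 0.0316 0.2875] [-0.0409 -0.68   -1.5035] [-0.0064  0.0636 -0.0245]
0.0 [-34.  289.  -29.3 -38.7]
0.1 [-46.2095 284.9862 -41.0014 -51.4176]
0.2 [-57.9573 279.7735 -52.368  -63.5465]
0.3 [-69.1259 273.414  -63.2864 -74.9655]
0.4 [-79.6039 265.9713 -73.6473 -85.5606]
0.5 [-89.2866 257.5198 -83.3473 -95.2258]
0.6 [ -98.0771  248.1438  -92.2895 -103.8646]
0.7 [-105.8876  237.937  -100.3845 -111.3907]
0.8 [-112.6402  227.0015 -107.5514 -117.7289]
0.9 [-118.2673  215.4465 -113.7187 -122.8159]
1.0 [-122.7127  203.3875 -118.8246 -126.6008]
1.1 [-125.932   190.9449 -122.8182 -129.0457]
1.2 [-127.893   178.243  -125.6596 -130.1264]
```

View pics/crop5.png

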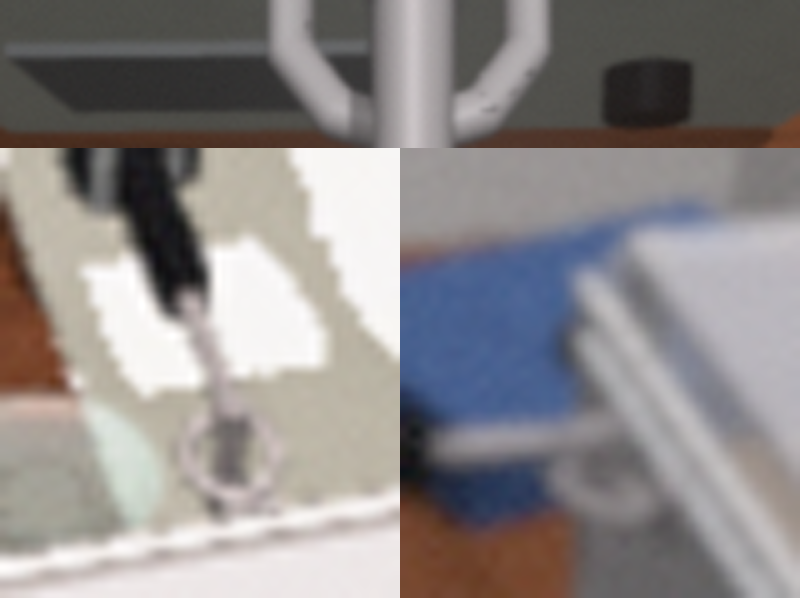

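The finger is through the ring: it shows inside it in the scene crop, and the shank crosses the ring in the wrist view. I'll pull gently to about 0.25 rad.

Request:
drive_tool([
  [0.8, -0.2, 0, 0, 0],
  [0.8, -0.4, 0, 0, 0],
  [0.8, -0.6, 0, 0.1, 0],
  [0.8, -0.8, 0, 0.2, 0],
  [0.8, -1.0, 0, 0.3, 0],
  [0.8, -1.2, 0, 0.4, 0],
  [0.8, -1.4, 0, 0.5, 0],
  [0.8, -1.6, 0, 0.6, 0],
  [0.8, -1.8, 0, 0.7, 0],
  [0.8, -2.0, 0, 0.8, 0],
  [0.8, -2.0, 0, 0.8, 0],
  [0.8, -2.0, 0, 0.8, 0],
])

```text
time: 9.35
tool_pos: [0.5448, 0.0316, 0.2793]
ee_rot: [1.0, -0.001, 0.0, 0.0]
ft_force: [0.3, 0.0, -1.2]
width: 0.015
grip_force: 58.7
```

```bash
cat > look.py <<'E'
from h import *
import sys
np.set_printoptions(precision=4,suppress=True)
n=sys.argv[1];c=[int(x) for x in sys.argv[2].split(',')]
C=grab('scene','s%s.png'%n);S=grab('side','d%s.png'%n);W=grab('wrist','w%s.png'%n);s=bot.state()
print(s['tool_pos'],s['ft_force'],s['torque'])
def cr(i,u,v,w,h,k): return cv2.resize(i[v:v+h,u:u+w],None,fx=k,fy=k,interpolation=cv2.INTER_CUBIC)
cv2.imwrite('pics/c%s.png'%n,np.vstack([cr(W['color'],150,0,200,37,4),np.hstack([cr(C['color'],c[0],c[1],80,85,5),cr(S['color'],c[2],c[3],80,85,5)])])[:,:,::-1])
E
python3 look.py 5 250,150,265,95
python3 - <<'E'
# detect hatch top -y corner etc: bright edge pixel columns in the side view
from h import *
a=load('d4');b=load('d5')
df=np.abs(a['color'].astype(int)-b['color']).sum(2)
ys,xs=np.where(df>60);print(xs.min(),xs.max(),ys.min(),ys.max(),len(xs))
E
```

```text
[0.5449 0.0316 0.2793] [ 0.4256 -0.5919 -1.3834] [-0.0101  0.0579  0.0158]
0 510 0 380 8100
```

```bash
cat > th.py <<'E'
from h import *
def theta(d,hx=.7325,yc=.0365,show=False):
    # brightness of the panel's white top edge, sampled where it would be at each angle
    g=cv2.GaussianBlur(d['color'],(3,3),0).mean(2)
    th=np.arange(0,1.31,.02);out=[]
    for t in th:
        v=[]
        for y in np.arange(-.105,-.06,.005):
            a=.003;h=.1245
            p=proj(d,[hx-a*np.cos(t)*0-h*np.sin(t),yc+y,.165+h*np.cos(t)])
            v.append(cv2.getRectSubPix(g.astype(np.float32),(1,1),(float(p[0]),float(p[1])))[0,0])
        out.append(np.mean(v))
    return th,np.array(out)
E
python3 - <<'E'
from th import *
np.set_printoptions(precision=0,suppress=True,linewidth=250)
for n in('side0','d4','d5','s4','s5'):
    t,o=theta(load(n));print(n,o)
E
```

```text
side0 [127. 119. 118. 126. 143. 164. 178. 177. 164. 150. 144. 138. 125. 108.  95.  93.  96.  98.  98.  98.  98.  98.  98.  98.  98.  98.  98.  98.  96.  91.  83.  76.  75.  80.  84.  85.  83.  81.  80.  79.  78.  77.  78.  78.  78.  78.  77.  77.  77.
  77.  77.  77.  76.  76.  76.  76.  76.  76.  76.  76.  75.  74.  73.  72.  70.  68.]
d4 [128. 120. 120. 128. 145. 166. 180. 180. 166. 153. 146. 140. 127. 109.  97.  95.  97.  99.  99. 100. 100. 100. 100. 100. 100. 100. 100. 100.  98.  93.  84.  77.  75.  80.  85.  86.  85.  83.  81.  80.  79.  79.  80.  79.  79.  79.  78.  79.  79.
  79.  79.  79.  78.  77.  77.  77.  78.  78.  77.  77.  76.  75.  74.  72.  71.  69.]
d5 [126. 119. 115. 114. 113. 112. 112. 111. 110. 112. 121. 141. 164. 177. 172. 156. 142. 135. 125. 109.  95.  90.  91.  93.  93.  93.  93.  93.  91.  88.  80.  74.  74.  79.  84.  85.  84.  82.  80.  79.  79.  78.  78.  77.  77.  77.  77.  77.  78.
  78.  77.  76.  75.  75.  75.  75.  75.  76.  76.  76.  75.  74.  73.  72.  70.  68.]
s4 [233. 232. 228. 220. 210. 206. 208. 215. 216. 204. 183. 157. 135. 122. 116. 115. 116. 118. 120. 121. 122. 123. 124. 124. 124. 124. 124. 124. 123. 123. 123. 122. 122. 121. 121. 120. 120. 119. 118. 118. 117. 117. 116. 115. 114. 114. 113. 112. 112.
 111. 110. 109. 108. 107. 106. 105. 104. 102. 101. 100.  99.  97.  96.  94.  92.  90.]
s5 [236. 236. 233. 228. 221. 214. 208. 205. 204. 204. 204. 204. 207. 210. 213. 211. 204. 192. 176. 161. 148. 138. 131. 127. 125. 124. 123. 123. 122. 122. 122. 122. 121. 121. 120. 120. 119. 119. 118. 118. 117. 116. 116. 115. 114. 114. 113. 112. 111.
 110. 109. 108. 107. 106. 105. 104. 103. 102. 101. 101. 103. 106. 111. 119. 131. 144.]
```

Request:
drive_tool([
  [0.8, -0.1, 0, 0.1, 0],
  [0.8, -0.2, 0, 0.2, 0],
  [0.8, -0.3, 0, 0.3, 0],
  [0.8, -0.4, 0, 0.4, 0],
  [0.8, -0.5, 0, 0.5, 0],
  [0.8, -0.6, 0, 0.6, 0],
  [0.8, -0.6, 0, 0.6, 0],
])

```text
time: 10.2
tool_pos: [0.5385, 0.0316, 0.2731]
ee_rot: [1.0, -0.001, -0.0, -0.0]
ft_force: [0.0, -0.6, -0.5]
width: 0.0146
grip_force: 58.7
```

```bash
cat > ck.py <<'E'
from th import *
import sys
np.set_printoptions(precision=4,suppress=True,linewidth=250)
n=sys.argv[1];s=bot.state()
S=grab('side','d%s.png'%n);C=grab('scene','s%s.png'%n)
t,o=theta(S);i=o.argmax();print('theta',t[i],o[i].round(),'around',o[max(0,i-4):i+5].round())
print(s['tool_pos'],s['ft_force'],s['torque'],s['time'])
E
python3 ck.py 6
```

```text
theta 0.4 174.0 around [102. 111. 131. 157. 174. 171. 153. 135. 124.]
[0.5385 0.0316 0.2731] [ 0.0069 -0.5965 -0.5175] [-0.0044  0.276  -0.0111] 10.2
```

Request:
drive_tool([
  [0.8, -0.2, 0, 0.4, 0],
  [0.8, -0.45, 0, 0.7, 0],
  [0.8, -0.7, 0, 0.95, 0],
  [0.8, -0.92, 0, 1.2, 0],
  [0.8, -1.15, 0, 1.45, 0],
  [0.8, -1.38, 0, 1.68, 0],
  [0.8, -1.6, 0, 1.9, 0],
  [0.8, -1.82, 0, 2.15, 0],
  [0.8, -2.03, 0, 2.4, 0],
  [0.8, -2.24, 0, 2.65, 0],
  [0.8, -2.44, 0, 2.9, 0],
  [0.8, -2.63, 0, 3.15, 0],
  [0.8, -2.63, 0, 3.15, 0],
])

```text
time: 11.6
tool_pos: [0.5119, 0.0316, 0.2414]
ee_rot: [1.0, -0.001, -0.001, -0.0]
ft_force: [-3.8, -0.8, -0.5]
width: 0.0154
grip_force: 58.9
```

```bash
python3 ck.py 7
```

```text
theta 0.66 188.0 around [143. 166. 180. 186. 188. 187. 178. 160. 134.]
[0.5119 0.0316 0.2414] [-3.8409 -0.8003 -0.5436] [0.0063 0.5239 0.0326] 11.6
```

Request:
drive_tool([
  [0.8, -0.15, 0, 0.1, 0],
  [0.8, -0.33, 0, 0.3, 0],
  [0.8, -0.51, 0, 0.5, 0],
  [0.8, -0.69, 0, 0.75, 0],
  [0.8, -0.69, 0, 0.75, 0],
])

```text
time: 12.2
tool_pos: [0.5052, 0.0316, 0.2336]
ee_rot: [1.0, -0.001, -0.001, 0.0]
ft_force: [-2.0, -0.5, -1.6]
width: 0.0146
grip_force: 58.7
```

```bash
python3 ck.py 8
```

```text
theta 0.72 193.0 around [188. 192. 193. 193. 193. 193. 190. 182. 165.]
[0.5052 0.0316 0.2336] [-2.0306 -0.4737 -1.5523] [ 0.0686  0.4365 -0.0302] 12.2
```

Request:
drive_tool([
  [0.8, -0.17, 0, 0.2, 0],
  [0.8, -0.34, 0, 0.45, 0],
  [0.8, -0.49, 0, 0.7, 0],
  [0.8, -0.63, 0, 0.95, 0],
  [0.8, -0.77, 0, 1.2, 0],
  [0.8, -0.9, 0, 1.45, 0],
  [0.8, -0.9, 0, 1.45, 0],
])

```text
time: 13.0
tool_pos: [0.496, 0.0316, 0.2193]
ee_rot: [1.0, -0.001, -0.001, 0.0]
ft_force: [-5.5, 0.4, -0.2]
width: 0.0147
grip_force: 58.8
```

```bash
sed -i "s/^print(s\[/j=np.where(o[i:]<150)[0][0]+i;print('edge theta',np.interp(-150,-o[j-1:j+1],t[j-1:j+1])-.04)\nprint(s[/" ck.py; python3 ck.py 9; python3 - <<'E'
from th import *
for n in('d4','d5','d6','d7','d8','d9'):
    t,o=theta(load(n));i=o.argmax();j=np.where(o[i:]<150)[0][0]+i;print(n,np.interp(-150,-o[j-1:j+1],t[j-1:j+1])-.04)
E
```

```text
theta 0.8200000000000001 202.0 around [202. 202. 202. 202. 202. 202. 202. 201. 197.]
edge theta 0.9167891967251903
[0.496  0.0316 0.2193] [-5.5004  0.3503 -0.2497] [-0.0349  0.7516 -0.0335] 13.0
d4 0.1477253899750538
d5 0.26819779246683784
d6 0.403735242028205
d7 0.6877792106958452
d8 0.7725952138978703
d9 0.9167891967251903
```

Request:
drive_tool([
  [0.8, -0.1, 0, 0, 0],
  [0.8, -0.16, 0, 0.1, 0],
  [0.8, -0.22, 0, 0.25, 0],
  [0.8, -0.28, 0, 0.4, 0],
  [0.8, -0.34, 0, 0.55, 0],
  [0.8, -0.4, 0, 0.7, 0],
  [0.8, -0.45, 0, 0.8, 0],
  [0.8, -0.5, 0, 0.9, 0],
  [0.8, -0.5, 0, 0.9, 0],
])

```text
time: 14.0
tool_pos: [0.4911, 0.0317, 0.2105]
ee_rot: [1.0, -0.001, -0.001, -0.0]
ft_force: [-5.9, -0.2, -0.7]
width: 0.015
grip_force: 58.8
```

```bash
python3 ck.py 10
```

```text
theta 0.76 206.0 around [201. 204. 206. 206. 206. 206. 206. 206. 206.]
edge theta 1.0059950825882522
[0.4911 0.0317 0.2105] [-5.9231 -0.2369 -0.6836] [ 0.0591  0.8054 -0.0119] 14.0
```

Request:
drive_tool([
  [0.8, -0.05, 0, 0, 0],
  [0.8, -0.1, 0, 0.1, 0],
  [0.8, -0.15, 0, 0.2, 0],
  [0.8, -0.2, 0, 0.3, 0],
  [0.8, -0.25, 0, 0.4, 0],
  [0.8, -0.3, 0, 0.5, 0],
  [0.8, -0.3, 0, 0.5, 0],
])

```text
time: 14.8
tool_pos: [0.4886, 0.0316, 0.2055]
ee_rot: [1.0, -0.001, -0.0, 0.0]
ft_force: [-2.1, 0.3, -1.7]
width: 0.0152
grip_force: 58.7
```

```bash
python3 ck.py 11
```

```text
theta 0.8200000000000001 208.0 around [208. 208. 208. 208. 208. 208. 208. 208. 208.]
edge theta 1.0632321304998356
[0.4886 0.0316 0.2055] [-2.1444  0.317  -1.6561] [0.032  0.3908 0.078 ] 14.8
```

Request:
drive_tool([
  [0.8, -0.04, 0, 0.05, 0],
  [0.8, -0.08, 0, 0.12, 0],
  [0.8, -0.12, 0, 0.2, 0],
  [0.8, -0.16, 0, 0.3, 0],
  [0.8, -0.2, 0, 0.4, 0],
  [0.8, -0.24, 0, 0.5, 0],
  [0.8, -0.24, 0, 0.5, 0],
])

```text
time: 15.6
tool_pos: [0.486, 0.0317, 0.2005]
ee_rot: [1.0, -0.001, -0.0, 0.0]
ft_force: [-1.5, 0.9, -2.2]
width: 0.0151
grip_force: 58.7
```

```bash
python3 ck.py 12
```

```text
theta 1.0 210.0 around [210. 210. 210. 210. 210. 210. 210. 210. 209.]
edge theta 1.1298297120262257
[0.486  0.0317 0.2005] [-1.5492  0.9309 -2.1883] [-0.0065  0.5041  0.0364] 15.6
```

Request:
drive_tool([
  [0.8, -0.04, 0, 0.1, 0],
  [0.8, -0.08, 0, 0.2, 0],
  [0.8, -0.12, 0, 0.3, 0],
  [0.8, -0.16, 0, 0.4, 0],
  [0.8, -0.2, 0, 0.5, 0],
  [0.8, -0.24, 0, 0.6, 0],
  [0.8, -0.28, 0, 0.7, 0],
  [0.8, -0.28, 0, 0.7, 0],
])

```text
time: 16.5
tool_pos: [0.4832, 0.0317, 0.1935]
ee_rot: [1.0, -0.001, -0.0, 0.0]
ft_force: [-3.0, 0.6, -2.0]
width: 0.0149
grip_force: 58.7
```

```bash
python3 ck.py 13
```

```text
theta 0.88 213.0 around [213. 213. 213. 213. 213. 213. 213. 213. 213.]
edge theta 1.2244209668857895
[0.4832 0.0317 0.1935] [-2.9777  0.5839 -1.9667] [0.0234 0.5469 0.0232] 16.5
```

Request:
drive_tool([
  [0.8, -0.04, 0, 0, 0],
  [0.8, -0.08, 0, 0, 0],
  [0.8, -0.12, 0, 0.05, 0],
  [0.8, -0.16, 0, 0.1, 0],
  [0.8, -0.16, 0, 0.1, 0],
  [0.8, -0.16, 0, 0.1, 0],
])

```text
time: 17.2
tool_pos: [0.4817, 0.0317, 0.1927]
ee_rot: [1.0, -0.001, -0.0, -0.0]
ft_force: [-3.0, 0.2, -2.2]
width: 0.0147
grip_force: 58.6
```

```bash
python3 ck.py 14
```

```text
theta 1.12 214.0 around [214. 214. 214. 214. 214. 214. 214. 214. 213.]Traceback (most recent call last):
  File "ck.py", line 7, in <module>
    j=np.where(o[i:]<150)[0][0]+i;print('edge theta',np.interp(-150,-o[j-1:j+1],t[j-1:j+1])-.04)
      ~~~~~~~~~~~~~~~~~~~~~~^^^
IndexError: index 0 is out of bounds for axis 0 with size 0
```

```bash
sed -i 's/1\.31,/1.56,/' th.py; python3 ck.py 15
```

```text
theta 0.8 214.0 around [210. 213. 214. 214. 214. 214. 214. 214. 214.]
edge theta 1.2900268482771353
[0.4817 0.0317 0.1927] [-2.5994  0.1111 -1.9036] [0.0295 0.5769 0.0147] 17.3
```

Request:
drive_tool([
  [0.8, -0.04, 0, 0, 0],
  [0.8, -0.08, 0, 0, 0],
  [0.8, -0.12, 0, 0.05, 0],
  [0.8, -0.12, 0, 0.05, 0],
  [0.8, -0.12, 0, 0.05, 0],
])

```text
time: 17.9
tool_pos: [0.4809, 0.0316, 0.1925]
ee_rot: [1.0, -0.001, 0.0, -0.0]
ft_force: [-0.0, 0.3, -1.6]
width: 0.0149
grip_force: 58.7
```

```bash
python3 ck.py 16
```

```text
theta 0.92 214.0 around [213. 213. 214. 214. 214. 214. 214. 214. 214.]
edge theta 1.2901413350067708
[0.4809 0.0316 0.1925] [-0.0478  0.3274 -1.6161] [0.0505 0.018  0.0501] 17.9
```

Request:
drive_tool([
  [0.8, -0.05, 0, 0.1, 0],
  [0.8, -0.05, 0, 0.4, 0],
  [0.8, -0.05, 0, 0.7, 0],
  [0.8, -0.05, 0, 1.0, 0],
  [0.8, -0.05, 0, 1.0, 0],
  [0.8, -0.05, 0, 1.0, 0],
  [0.8, -0.05, 0, 1.0, 0],
])

```text
time: 18.7
tool_pos: [0.4802, 0.0316, 0.1824]
ee_rot: [1.0, -0.001, 0.0, 0.0]
ft_force: [0.2, -0.4, -1.5]
width: 0.015
grip_force: 58.7
```

```bash
python3 ck.py 17; python3 look.py 18 230,170,270,110
```

```text
theta 0.84 214.0 around [214. 214. 214. 214. 214. 214. 214. 213. 213.]
edge theta 1.2900339601166686
[0.4802 0.0316 0.1824] [ 0.2117 -0.416  -1.5022] [ 0.0198  0.0545 -0.0279] 18.7
[0.4802 0.0317 0.1824] [ 0.5308 -0.7337  0.0586] [0.0558 0.0106 0.0566]
```

View pics/c18.png

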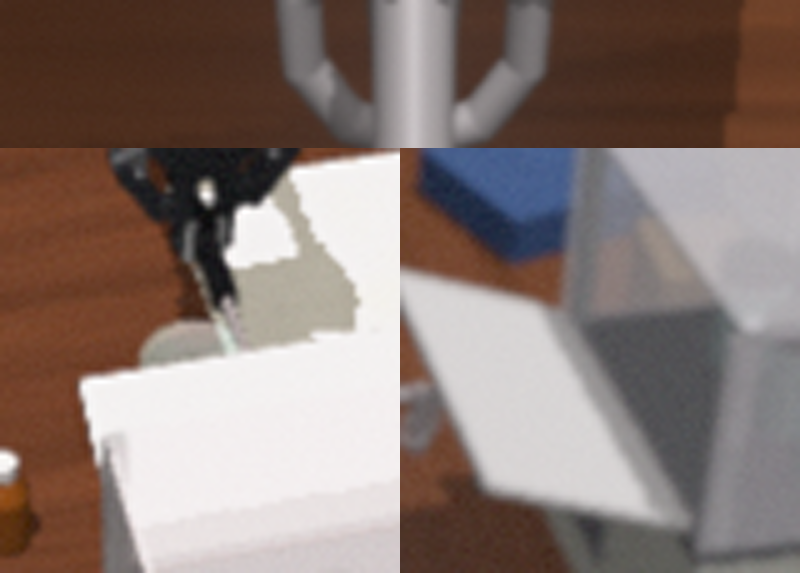

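The hatch is fully down and the hook hangs free in the ring. I'll lift straight out.

Request:
drive_tool([
  [0.8, 0, 0, -0.3, 0],
  [0.8, 0, 0, -0.6, 0],
  [0.8, 0, 0, -0.9, 0],
  [0.8, 0, 0, -1.2, 0],
  [0.8, 0, 0, -1.5, 0],
  [0.8, 0, 0, -1.8, 0],
  [0.8, 0, 0, -2.1, 0],
  [0.8, 0, 0, -2.5, 0],
  [0.8, 0, 0, -3, 0],
  [0.8, 0, 0, -3.5, 0],
  [0.8, 0, 0, -4.2, 0],
  [0.8, 0, 0, -5, 0],
  [0.8, 0, 0, -6.5, 0],
  [0.8, 0, 0, -8, 0],
  [0.8, 0, 0, -10, 0],
  [0.8, 0, 0, -10, 0],
])

```text
time: 20.55
tool_pos: [0.4809, 0.0317, 0.2859]
ee_rot: [1.0, -0.001, 0.003, 0.0]
ft_force: [-0.1, -0.6, -0.6]
width: 0.0153
grip_force: 58.7
```

```bash
python3 ck.py 19; python3 -c "
from h import *
print(bot.state()['ee_rot'])"
```

```text
theta 1.06 214.0 around [214. 214. 214. 214. 214. 214. 214. 213. 213.]
edge theta 1.2901616483124598
[0.4809 0.0317 0.2859] [-0.1352 -0.5684 -0.6302] [-0.0213  0.027   0.0346] 20.55
[ 9.99999687e-01 -6.02380502e-04  5.13161789e-04  6.35716912e-06]
```

Request:
drive_tool([
  [0.8, -0.3, 2, 0, 0],
  [0.8, -0.6, 5, 0, 0],
  [0.8, -0.9, 8.5, 0, 0.02],
  [0.8, -1.2, 12, 0, 0.06],
  [0.8, -1.5, 15.5, 0, 0.1],
  [0.8, -1.5, 19, 1, 0.14],
  [0.8, -1.5, 22.5, 3, 0.18],
  [0.8, -1.5, 26, 5, 0.22],
  [0.8, -1.5, 29, 7.5, 0.25],
  [0.8, -1.5, 32, 10, 0.272],
  [0.8, -1.5, 34, 11.5, 0.272],
  [0.8, -1.5, 34.7, 12.3, 0.272],
  [0.8, -1.5, 34.7, 12.3, 0.272],
  [0.8, -1.5, 34.7, 12.3, 0.272],
  [0.8, -1.5, 34.7, 12.3, 0.272],
])

```text
time: 22.15
tool_pos: [0.4654, -0.3146, 0.1608]
ee_rot: [0.991, -0.136, 0.001, 0.0]
ft_force: [0.2, -0.7, -1.1]
width: 0.0151
grip_force: 58.8
```

```bash
python3 - <<'E'
from h import *
from scipy.spatial.transform import Rotation as R
np.set_printoptions(precision=4,suppress=True)
s=bot.state();W=grab('wrist','w20.png');M=R.from_quat(s['ee_rot']).as_matrix()
p=s['tool_pos'];print(p,M[:,0],M[:,2],s['ft_force'])
# where the cradle base and rod are: grey base mask edges by rays
g=W['color'].astype(int);hsv=cv2.cvtColor(W['color'],cv2.COLOR_RGB2HSV)
m=((hsv[...,1]<35)&(hsv[...,2]>90)&(hsv[...,2]<185)).astype(np.uint8)
base=[(.5513,-.294),(.5276,-.3785),(.4085,-.2539),(.3852,-.3404)]
print('expected corners',[proj(W,[*b,.008]).round(1) for b in base])
d=np.array([.4655,-.3155,p[2]])-p;print('tool shift cm',100*M.T@d)
# handle edges per row
for v in(60,90,120,150):
  r=g[v].sum(1);k=np.where(r[200:310]<150)[0];print(v,k.min()+200 if len(k) else None,k.max()+200 if len(k) else None)
E
```

```text
[ 0.4654 -0.3146  0.1608] [ 0.9633 -0.2686  0.0021] [ 0.0019 -0.001  -1.    ] [ 0.1643 -0.709  -1.0603]
expected corners [array([209.1,  98.6]), array([298.7,  98.9]), array([214.6, 235.8]), array([293.7, 235.3])]
tool shift cm [0.0367 0.086  0.0001]
60 None None
90 None None
120 None None
150 235 236
```

Request:
drive_tool([
  [0.8, 0, 0.08, 2, 0],
  [0.8, 0, 0.08, 4, 0],
  [0.8, 0, 0.08, 6, 0],
  [0.8, 0, 0.08, 7.5, 0],
  [0.8, 0, 0.08, 8.5, 0],
  [0.8, 0, 0.08, 9.3, 0],
  [0.8, 0, 0.08, 10, 0],
  [0.8, 0, 0.08, 10.6, 0],
  [0.8, 0, 0.08, 11.1, 0],
  [0.8, 0, 0.08, 11.4, 0],
  [0.8, 0, 0.08, 11.4, 0],
  [0.8, 0, 0.08, 11.4, 0],
])

```text
time: 23.4
tool_pos: [0.4646, -0.3162, 0.0455]
ee_rot: [0.991, -0.136, 0.0, 0.0]
ft_force: [0.5, -0.1, -2.1]
width: 0.0152
grip_force: 58.8
```

Request:
drive_tool([
  [0.8, 0, 0, 0.1, 0],
  [0.8, 0, 0, 0.2, 0],
  [0.8, 0, 0, 0.2, 0],
])

```text
time: 23.7
tool_pos: [0.4647, -0.3163, 0.0438]
ee_rot: [0.991, -0.136, 0.0, 0.0]
ft_force: [0.2, -0.2, -0.3]
width: 0.0151
grip_force: 59.2
```

Contact is starting. I'll release slowly, then retreat upward.

Request:
drive_tool([
  [0.8, 0, 0, 0.1, 0],
  [0.8, 0, 0, 0.1, 0],
  [2, 0, 0, 0.1, 0],
  [3, 0, 0, 0.1, 0],
  [4.5, 0, 0, 0.1, 0],
  [5, 0, 0, 0.1, 0],
  [5, 0, 0, 0.1, 0],
  [5, 0, 0, 0.1, 0],
  [5, 0, 0, -1, 0],
  [5, 0, 0, -3, 0],
  [5, 0, 0, -6, 0],
  [5, 0, 0, -10, 0],
  [5, 0, 0, -13, 0],
  [5, 0, 0, -13, 0],
  [5, 0, 0, -13, 0],
])

```text
time: 25.2
tool_pos: [0.4649, -0.3164, 0.175]
ee_rot: [0.991, -0.136, 0.001, 0.001]
ft_force: [0.2, 0.1, -0.8]
width: 0.0503
grip_force: 0.0
```

```bash
python3 - <<'E'
from h import *
np.set_printoptions(precision=4,suppress=True)
s=bot.state();W=grab('wrist','w21.png');S=grab('side','d21.png');print(s['tool_pos'],s['width'],s['ft_force'])
g=W['color'].astype(int)
m=((g.max(2)<70)&(g.max(2)-g.min(2)<20)).astype(np.uint8)
m[300:]=0
n,l,st,c=cv2.connectedComponentsWithStats(m)
for i in range(1,n):
  if st[i,4]>600:
    pts=np.argwhere(l==i)[:,::-1].astype(np.float32);r=cv2.minAreaRect(pts);print(st[i],r)
    b=cv2.boxPoints(r);P=[onz(W,*q,.07)[:2] for q in b];print(np.array(P))
print('expected handle ends',[proj(W,[.4655-.078*.963*1+0,-.3155+.08*.269,.07]),proj(W,[.4655+.07*.963,-.3155-.07*.269,.07])])
# rod level check, side view: dark handle
g=S['color'].astype(int);m=((g.max(2)<75)&(g.max(2)-g.min(2)<25)).astype(np.uint8);q=np.zeros_like(m);q[270:320,200:320]=m[270:320,200:320]
n,l,st,c=cv2.connectedComponentsWithStats(q);i=1+st[1:,4].argmax()
a=load('side0')['color'].astype(int);m0=((a.max(2)<75)&(a.max(2)-a.min(2)<25)).astype(np.uint8);q0=np.zeros_like(m0);q0[270:320,200:320]=m0[270:320,200:320]
n0,l0,st0,c0=cv2.connectedComponentsWithStats(q0);i0=1+st0[1:,4].argmax();print('side now',st[i],'start',st0[i0])
E
python3 ck.py 22
```

```text
[ 0.4649 -0.3164  0.175 ] 0.05025172762803146 [ 0.1935  0.1066 -0.7508]
[  21    5  111   42 1550] ((75.57139587402344, 27.249277114868164), (41.02679443359375, 108.74032592773438), 85.33314514160156)
[[ 0.6473 -0.1847]
 [ 0.6308 -0.2657]
 [ 0.6044 -0.2573]
 [ 0.6213 -0.1731]]
[ 228  112   44  155 2879] ((255.47671508789062, 189.38162231445312), (42.65090560913086, 154.40289306640625), 7.305758953094482)
[[ 0.3986 -0.2692]
 [ 0.5326 -0.3278]
 [ 0.519  -0.3606]
 [ 0.3815 -0.3076]]
[  83  232  124   68 3200] ((155.49472045898438, 288.1483459472656), (58.42327880859375, 138.6878662109375), 62.571258544921875)
[[ 0.4037 -0.1176]
 [ 0.4377 -0.2607]
 [ 0.3763 -0.2686]
 [ 0.3349 -0.1164]]
[ 293  235  131   65 3080] ((358.0, 267.0), (130.0, 64.0), -0.0)
[[ 0.3398 -0.3243]
 [ 0.4103 -0.3408]
 [ 0.3771 -0.4597]
 [ 0.304  -0.4526]]
expected handle ends [array([251.1245, 264.3282]), array([251.5774, 107.6007])]
side now [216 285  64  17 572] start [216 285  63  14 525]
theta 0.88 214.0 around [214. 214. 214. 214. 214. 214. 214. 214. 214.]
edge theta 1.2898072775905192
[ 0.4641 -0.3158  0.1722] [ 0.0113  0.6778 -0.0581] [0.0404 0.0093 0.0438] 25.3
```

```bash
python3 - <<'E'
from h import *
for n in('side0','d21'):
  g=load(n)['color'].astype(int);m=(g.max(2)<75)&(g.max(2)-g.min(2)<25)
  print(n,[(u,int(np.where(m[280:310,u])[0].min()+280),int(np.where(m[280:310,u])[0].max()+280)) for u in range(218,280,8) if m[280:310,u].any()])
  b=(g.min(2)>120);print('hook',[(u,np.where(b[285:310,u])[0].min()+285 if b[285:310,u].any() else None) for u in range(282,306,3)])
E
```

```text
side0 [(218, 285, 293), (226, 286, 291), (234, 286, 294), (242, 287, 295), (250, 287, 295), (258, 288, 296), (266, 289, 298), (274, 289, 294)]
hook [(282, np.int64(293)), (285, np.int64(293)), (288, np.int64(293)), (291, np.int64(293)), (294, np.int64(294)), (297, np.int64(294)), (300, np.int64(293)), (303, None)]
d21 [(218, 286, 294), (226, 286, 295), (234, 287, 296), (242, 288, 295), (250, 288, 296), (258, 289, 297), (266, 289, 298), (274, 290, 294)]
hook [(282, np.int64(293)), (285, np.int64(293)), (288, np.int64(293)), (291, np.int64(294)), (294, np.int64(294)), (297, np.int64(294)), (300, np.int64(294)), (303, np.int64(295))]
```

The rod lies as it did at the start (within 1 px in the side view), the hatch is on its stop and the gripper is clear, so I'm handing in.

```bash
python3 -c "
from bench import bot
print(bot.finish_job())"
```

```text
the job is handed in; nothing more can be done
None
```

I led the hatch down to its stop with the rod and unhooked it. The rod is back in its cradle with the hook end the same way and the gripper is clear. I handed the job in at about 25 s; no verdict came back.

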